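# Switch on the shelf light by feeling for the push-up switch under its lip

### The arm

A 7-joint arm with a two-finger parallel gripper is mounted at the origin on the work surface. World frame = base frame: x ahead of the robot, y to its left, z up, the work surface at z = 0. Lengths are in m, angles in rad, forces in N, time in s.
With the tool pointing down it reaches from about 0.4 to 0.85 m from the base axis. Payload 10.4 kg.
Tool frame: the origin (TCP) lies midway between the tips of the shut fingers; the grasp point (between the pads) lies 19 mm behind it; x points along the fingers, y is the direction in which the jaws open and shut, and the axes are right-handed (so a half turn about x gives the same grasp; the last joint's range is limited). The gripper opens to 85 mm and grips with 20 to 120 N. Pads are 22 mm wide; open, the fingers measure 114 mm over their backs; the gripper's body (76 mm by 85 mm) begins 54 mm behind the grasp point. The pads swing forward as they close: fully open they stand 13 mm farther back than shut.
Start: joints at [-1.298, 0.332, -0.065, 1.46, 0.022, 1.35, -0.088], TCP at [0.182, 0.598, 0.231] pointing down, gripper open.
Joint ranges: [-2.6, 2.6], [-0.5, 2.12], [-1.47, 1.34], [0.16, 2.42], [-1.27, 4.41], [0.06, 2.06], [-2.6, 2.6]. Speed limits (rad/s): [2.22, 2.22, 2.79, 2.79, 3.14, 3.14, 3.14].

### API

Orientations are given as a unit quaternion [w, x, y, z].
In Python, from workcell import get_obs, cams, workorder gives the robot as it stands. The module is installed in compiled form; this text tells all that it offers.
- The arm moves only by the tool carry_out, never from a script. Its argument "series" is a list of rows, each a list of 4 numbers: the shift along the tool's x, y, z in mm, then the turn about the tool's x in rad. In form: [[dx, dy, dz, yaw], ...]. A call has 1 to 8 rows; each row shifts and turns the commanded pose from where the row before left it, along the tool's axes as they then stand; what a row does not reach is not made up. A row lasts 1/8 s, in which the tool goes at most 62.5 mm and 10.7 degrees, less where a joint would pass 70% of its speed; a pose out of reach is approached as far as the arm can. A call with a gripper value outside its range is refused whole. "fingers" is the opening, from 0 (shut) to 1 (fully open), set as the call begins (left out, the last holds). The fingers move at their own pace and stop on an object; the grip force is fixed at half the most. Time passes only in rows, so rows that do not move let the fingers close. It gives the time, the measured TCP pose, the force and the opening at its end, in the units of the state.
- get_obs(): the state, without advancing time (a new reading comes with each control period).
- cams.read_camera(name): name is "scene" or "side" or "wrist"; returns a dict with "img" (400x640x3 uint8, red, green, blue), "K" (3x3 intrinsics, pixels), "extrinsics" (4x4, takes a point from camera to world coordinates); the wrist camera has in their place "T_tool_cam" (4x4, takes a point from camera to tool coordinates, whose origin is the TCP and whose axes are the tool frame's). Camera axes: x right, y up, looking along -z (the intrinsics and any distortion apply to the point x, -y, -z); pixel columns grow to the right and rows downward; lengths in m; the calibration is good to about 2 mm. A picture is of the moment at which its call begins: read the wrist's pose just before it. There is no depth.
- workorder.job_done(): hands the job in, once; it reports no verdict.
The state is a dict: "time": time; "joint_positions": joint angles; "joint_velocities": joint speeds; "effort": joint torques, N m; "ee_pos": TCP position; "tcp_rot": TCP orientation; "contact_force": force on the tool from outside, world axes, zero at the start; "ft_torque": the same for the moment, N m; "width": finger opening in m.
Only numpy, scipy, OpenCV 4.12 (cv2) and the standard library are available. Lean on these libraries where they do the work, as an engineer would, in place of code of your own. Each camera call takes 0.05 s, during which the arm holds its last target.

### The job

Switch on the light of the shelf: feel along underneath its front lip for the switch, which is one of the two black bars hanging there, and push it up from below, all the way home, so that it stays up. The other bar is a fixed foot that does not give. Do not ram the shelf, and leave the press, pots, jar and spoon where they are.

Things in the scene. Friction and masses are not known exactly. Their poses are not given: they have to be found in the camera images.
- shelf: Fixed shelf: wooden board 480 mm long (y), 170 mm deep (x), 252 to 266 mm above the table, on two rear posts (25 x 30 mm, at x 150, y +-200 mm). Tins on its rear half reach up to 355 mm. Origin on the table below the middle of the front edge; x points level from the front edge to the rear, y along the front edge, z up.
- lip_mid (a point): Middle of the lower front edge of the shelf's lip, 240 mm above the table; axes as the shelf's. The lip is 5 mm thick (x 0 to 5 mm), runs the board's whole length and hangs from its front edge. The front is open below it, so closed fingers tilted about 45 degrees, pointing to the rear and down, can pass under it.
- bar_line (a point): Not a part: the point 22 mm behind lip_mid and 40 mm lower, on the level line (along shelf y) that both bars' bottom edges lie on. One black bar hangs on each side of it, centred 70 to 190 mm away, where exactly is not told: feel for it. Which is the switch varies. Bars: 60 mm long (y), 16 mm thick (x), rounded bottom edge 200 mm above the table. Nothing else is there.
- switch (a joint): How far the switch is pushed straight up, m: 0 = off, hanging down, 0.012 = home at its stop. It resists with about 3.5 N all the way, then stops hard, and stays where it is left. The look-alike foot on the other side does not give. With the switch up, a green tab stands about 11 mm out of the board's top above it.
- press_mid (a point): Aluminium tortilla press with lever, bystander, 240 mm long (its x), 190 mm wide, 63 mm high; point on its axis 20 mm above the table.
- pots_mid (a point): Two stacked blue enamel pots with lids, bystander, diameter 176 mm (220 mm over the handles), 180 mm high; point on the axis 90 mm above the table.
- jar_mid (a point): Glass jar with steel screw cap, bystander standing beneath the shelf, diameter 70 mm, 120 mm high; its centre.
- spoon_grip (a point): Wooden spoon lying on the table, bystander, 260 mm long; point on its handle.

How it is judged:
At the end, for the whole second after the job is handed in: The switch stays pushed up by more than 9.5 of its 12 mm with nothing touching it, and press, pots, jar and spoon are within 30 mm of where they were (value of joint switch above 0.0095 m and distance of each of press_mid, pots_mid, jar_mid, spoon_grip from where it was at the start of the episode below 0.03 m).
It fails at once if the shelf is rammed (over 60 N) (contact force between shelf and anything else above 60 N).
It fails at once if a bystander is shoved or tipped (distance of any of press_mid, pots_mid, jar_mid, spoon_grip from where it was at the start of the episode above 0.03 m).
It also fails if it takes over 58 s, if anything falls off the work surface, if the arm or the gripper's body presses on something with over 40 N, if the wrist force passes 120 N, or if a joint passes its speed limit or range.

## Working session

There is one attempt and no reset: what is moved stays moved. The work goes in short steps, Python scripts to look and compute and a tool call to move; the robot and the scene stay as the last step left them, time stands still between calls to the robot, and variables do not carry over. Pictures are saved under pics/ and viewed, and the job is handed in when it is done.

Besides the shell and the picture viewer there is one more tool, called after "Call:" by a JSON object that holds its "op" and its "data". carry_out: Moves the arm, as the interface text tells. Its arguments: {"type":"object","properties":{"series":{"type":"array","items":{"type":"array","items":{"type":"number"}}},"fingers":{"type":"number"}},"required":["series"]}

```bash
mkdir -p pics && python3 - <<'E'
from workcell import get_obs, cams
import cv2
o=get_obs()
print({k:o[k] for k in('time','joint_positions','ee_pos','tcp_rot','contact_force','width')})
for n in("scene","side","wrist"):
    c=cams.read_camera(n)
    cv2.imwrite(f"pics/{n}0.png",c["img"][:,:,::-1])
    print(n,c["K"],c.get("extrinsics",c.get("T_tool_cam")),[k for k in c])
E
```

```text
{'time': 0.0, 'joint_positions': array([-1.29762587,  0.3328684 , -0.06468323,  1.46097479,  0.02160507,
        1.34992363, -0.08850228]), 'ee_pos': array([0.18207497, 0.59747442, 0.23050209]), 'tcp_rot': array([ 0.69934028,  0.10366772,  0.6994371 , -0.10470875]), 'contact_force': array([-0.46234371,  0.04023603, -0.33694782]), 'width': 0.08533611520701578}
scene [[437.18182096   0.         321.70661316]
 [  0.         437.18182096 202.55021611]
 [  0.           0.           1.        ]] [[ 0.80577544  0.4946344  -0.32567275  0.096539  ]
 [-0.59214913  0.66433904 -0.45608447 -0.65623497]
 [-0.00923794  0.56034851  0.82820542  1.20247388]
 [ 0.          0.          0.          1.        ]] ['img', 'K', 'extrinsics']
side [[453.49392552   0.         318.34974176]
 [  0.         453.49392552 204.15568884]
 [  0.           0.           1.        ]] [[ 0.69285272  0.37797324 -0.61407763 -0.30779071]
 [-0.72102647  0.35285881 -0.5963317  -0.84718579]
 [-0.00871472  0.85593627  0.51700789  0.83181511]
 [ 0.          0.          0.          1.        ]] ['img', 'K', 'extrinsics']
wrist [[334.68744236   0.         323.52619919]
 [  0.         334.68744236 196.9994467 ]
 [  0.           0.           1.        ]] [[-8.71577172e-04  3.16088645e-01 -9.48729260e-01 -1.42704655e-01]
 [ 9.99999149e-01 -6.45879299e-04 -1.13386567e-03  5.02553541e-04]
 [-9.71166654e-04 -9.48729440e-01 -3.16087813e-01 -8.16542069e-02]
 [ 0.00000000e+00  0.00000000e+00  0.00000000e+00  1.00000000e+00]] ['img', 'K', 'T_tool_cam']
```

View pics/scene0.png

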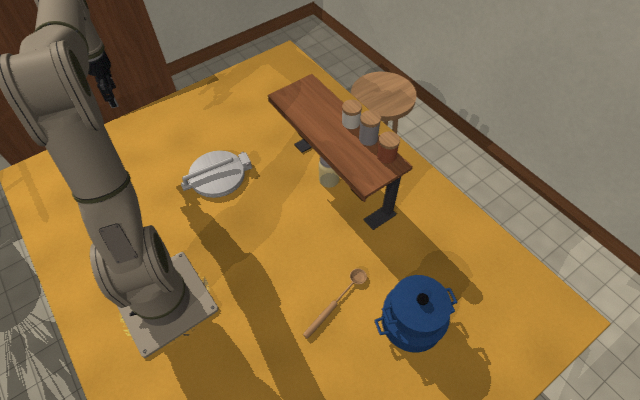

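View pics/side0.png

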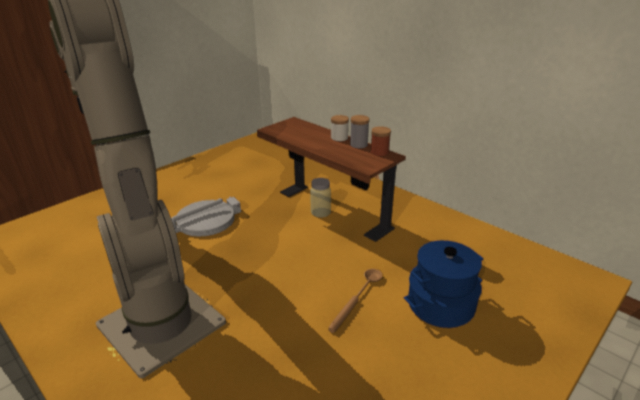

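View pics/wrist0.png

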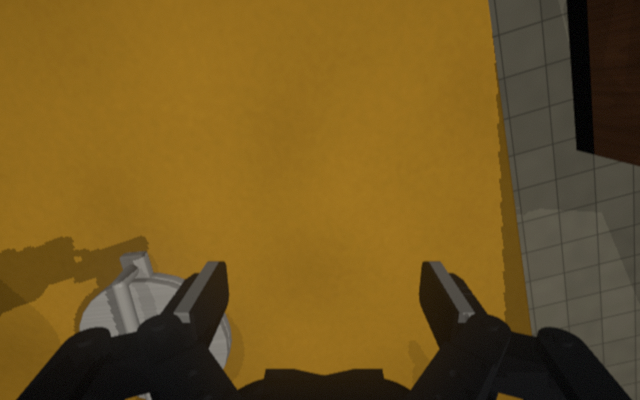

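```bash
python3 - <<'E'
import cv2
a=cv2.imread("pics/side0.png")[105:255,245:415]
cv2.imwrite("pics/side0c.png",cv2.resize(a,None,fx=4,fy=4,interpolation=cv2.INTER_CUBIC)[:600])
a=cv2.imread("pics/scene0.png")[65:235,255:420]
cv2.imwrite("pics/scene0c.png",cv2.resize(a,None,fx=3.5,fy=3.5,interpolation=cv2.INTER_CUBIC))
E
```

```text
(no output)
```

View pics/side0c.png

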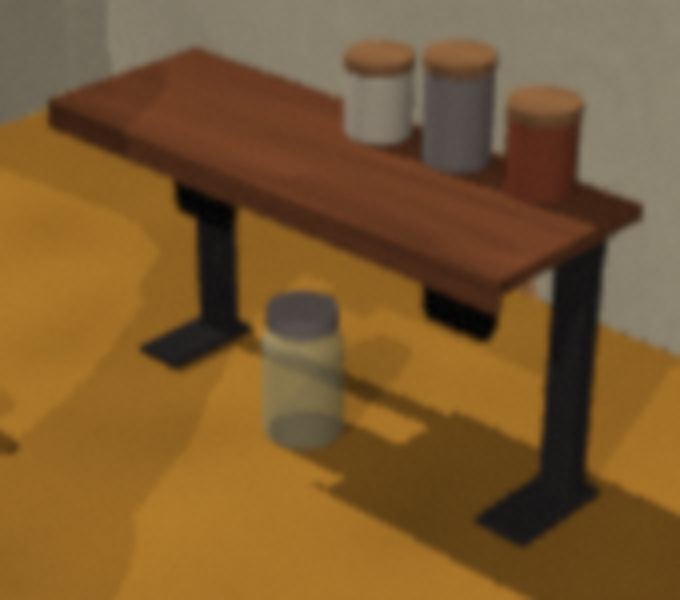

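View pics/scene0c.png

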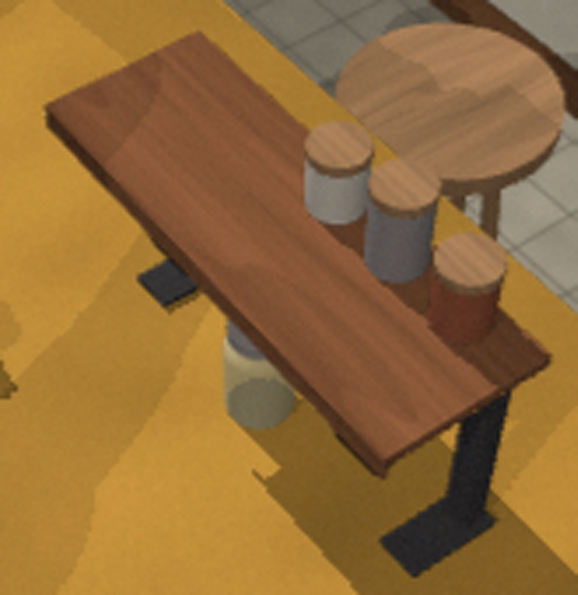

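```bash
cat > h.py <<'E'
import numpy as np, cv2
from scipy.optimize import least_squares
from workcell import get_obs, cams
def cam(n):
    c=cams.read_camera(n); return c
def proj(K,T,P):
    P=np.atleast_2d(P); p=(P-T[:3,3])@T[:3,:3]
    p=p*[1,-1,-1]; return np.c_[K[0,0]*p[:,0]/p[:,2]+K[0,2],K[1,1]*p[:,1]/p[:,2]+K[1,2]]
def rayz(K,T,uv,z):
    d=T[:3,:3]@np.array([(uv[0]-K[0,2])/K[0,0],-(uv[1]-K[1,2])/K[1,1],-1]); return T[:3,3]+d*(z-T[2,3])/d[2]
def S2W(s,P):
    c,n=np.cos(s[2]),np.sin(s[2]); P=np.atleast_2d(P)
    return np.c_[s[0]+c*P[:,0]-n*P[:,1],s[1]+n*P[:,0]+c*P[:,1],P[:,2]]
E
python3 - <<'E'
from h import *
sc=cam("scene");sd=cam("side")
top=[[0,.24,.266],[.17,.24,.266],[0,-.24,.266],[.17,-.24,.266]]
usd=np.array([[53,101],[197,47],[499,280],[641,208]])/4+[245,105]-.375
usc=np.array([[46,107],[200,33],[379,462],[549,358]])/3.5+[255,65]-.36
f=lambda s:np.r_[(proj(sd["K"],sd["extrinsics"],S2W(s,top))-usd).ravel(),(proj(sc["K"],sc["extrinsics"],S2W(s,top))-usc).ravel()]
print(rayz(sc["K"],sc["extrinsics"],usc[0],.266),rayz(sc["K"],sc["extrinsics"],usc[2],.266))
r=least_squares(f,[.7,.1,0]);s=r.x;print(s,np.degrees(s[2]),r.fun.round(1))
np.save("s.npy",s)
# bars bottom edge: front-bottom points in the side crop
for uv in ([430,318],[490,338],[180,205],[235,228]):
    p=np.array(uv)/4+[245,105]-.375
    w=rayz(sd["K"],sd["extrinsics"],p,.200)
    c,n=np.cos(s[2]),np.sin(s[2]);d=w[:2]-s[:2];print(uv,w.round(3),"shelf",c*d[0]+n*d[1],-n*d[0]+c*d[1])
# bystanders
for nm,uv,z in(("press",(217,173),.04),("pots",(421,300),.18),("spoonhead",(360,276),.01),("spoonend",(308,336),.01)):
    w=rayz(sc["K"],sc["extrinsics"],uv,z);print(nm,w.round(3))
w=rayz(sd["K"],sd["extrinsics"],np.array([302,305])/4+[245,105],.12);print("jar",w)
for P in([0,.24,.24],[0,-.24,.24]): print(S2W(s,P))
E
```

```text
[0.5688324  0.28397017 0.266     ] [ 0.5620179  -0.18972499  0.266     ]
[ 0.56589649  0.04844364 -0.01512855] -0.8668021677790192 [-1.5 -0.3  0.2  0.2 -0.8  1.3  0.9 -0.3 -0.6 -0.9  0.3 -1.   0.5  0.4
  0.8  0.2]
[430, 318] [ 0.591 -0.112  0.2  ] shelf 0.027217102539681653 -0.16023659870591467
[490, 338] [ 0.597 -0.163  0.2  ] shelf 0.034327943482894696 -0.2105342846940121
[180, 205] [0.599 0.162 0.2  ] shelf 0.03136626604663406 0.11433842954642737
[235, 228] [0.599 0.098 0.2  ] shelf 0.032708264657777535 0.05051411529587003
press [0.342 0.292 0.04 ]
pots [ 0.523 -0.471  0.18 ]
spoonhead [ 0.501 -0.278  0.01 ]
spoonend [ 0.275 -0.332  0.01 ]
jar [0.64835509 0.07032321 0.12      ]
[[0.5695272  0.28841618 0.24      ]]
[[ 0.56226577 -0.19152889  0.24      ]]
```

Call:
{"op": "carry_out", "data": {"series": [[-55,0,0,-0.05],[-55,0,0,-0.05],[-55,0,0,-0.05],[-55,0,0,-0.05],[-55,0,0,-0.05],[-55,0,0,-0.05]], "fingers": 0}}

```text
time: 1.0
ee_pos: [0.1845, 0.5971, 0.5397]
tcp_rot: [0.704, 0.007, 0.71, -0.004]
contact_force: [1.8, 1.0, -2.5]
width: 0.0001
```

Call:
{"op": "carry_out", "data": {"series": [[0,-50,32,0],[0,-50,32,0],[0,-50,32,0],[0,-50,32,0],[0,-50,32,0],[0,-50,32,0],[0,-50,32,0],[0,-50,32,0]]}}

```text
time: 2.0
ee_pos: [0.4343, 0.19, 0.5354]
tcp_rot: [0.705, 0.008, 0.709, -0.006]
contact_force: [0.4, -0.1, 0.2]
width: -0.0001
```

```bash
python3 - <<'E'
from h import *
o=get_obs();print(o['time'],o['joint_positions'].round(3),o['ee_pos'].round(3),o['tcp_rot'].round(3))
E
```

```text
2.0 [-0.971  0.012  0.478  1.202 -0.011  1.933  1.055] [0.434 0.19  0.535] [ 0.705  0.008  0.709 -0.006]
```

Call:
{"op": "carry_out", "data": {"series": [[-50,0,0,0],[-50,0,0,0],[-50,0,0,0]]}}

```text
time: 2.38
ee_pos: [0.4332, 0.1905, 0.6179]
tcp_rot: [0.724, 0.018, 0.689, 0.002]
contact_force: [0.1, -0.1, 0.0]
width: 0.0001
```

```bash
cat >> h.py <<'E'
from scipy.spatial.transform import Rotation as R
def st():
    o=get_obs();q=o['tcp_rot'];r=R.from_quat([q[1],q[2],q[3],q[0]]).as_matrix()
    print(round(o['time'],2),'q',o['joint_positions'].round(3),'p',o['ee_pos'].round(4),'F',o['contact_force'].round(1));print('x',r[:,0].round(3),'y',r[:,1].round(3),'z',r[:,2].round(3)); return o,r
E
python3 -c "from h import *;st()"
```

```text
2.38 q [-1.344  0.065  0.934  0.988 -0.065  2.058  1.104] p [0.4332 0.1905 0.6179] F [ 0.1 -0.1  0. ]
x [ 0.049  0.027 -0.998] y [0.021 0.999 0.028] z [ 0.999 -0.023  0.049]
```

Call:
{"op": "carry_out", "data": {"series": [[-50,0,0,0],[-50,0,0,0],[-50,0,0,0],[-50,0,0,0]]}}

```text
time: 2.88
ee_pos: [0.4254, 0.1883, 0.6717]
tcp_rot: [0.759, 0.036, 0.649, 0.025]
contact_force: [0.5, 0.2, 0.3]
width: 0.0001
```

```bash
python3 -c "from h import *;st()"
```

```text
2.88 q [-1.264  0.007  0.771  0.9   -0.006  2.058  1.058] p [0.4254 0.1883 0.6717] F [0.5 0.2 0.3]
x [ 0.156  0.084 -0.984] y [0.008 0.996 0.087] z [ 0.988 -0.022  0.155]
```

Call:
{"op": "carry_out", "data": {"series": [[-20,-50,0,0],[-20,-50,0,0],[-20,-50,0,0],[-20,-50,0,0],[-30,-50,0,0],[-30,-30,0,0]]}}

```text
time: 3.62
ee_pos: [0.4211, 0.031, 0.6883]
tcp_rot: [0.773, 0.046, 0.632, 0.03]
contact_force: [-0.5, -0.4, 0.2]
width: 0.0001
```

```bash
python3 -c "from h import *;st()"
```

```text
3.62 q [-0.09  -0.054 -0.024  0.923 -0.092  2.058  1.382] p [0.4211 0.031  0.6883] F [-0.5 -0.4  0.2]
x [ 0.2    0.103 -0.974] y [0.012 0.994 0.108] z [ 0.98  -0.033  0.198]
```

Call:
{"op": "carry_out", "data": {"series": [[-60,-10,0,0],[-60,-10,0,0],[-60,-10,0,0],[-60,-10,0,0],[-60,-10,0,0],[-60,-10,0,0]]}}

```text
time: 4.38
ee_pos: [0.3434, -0.045, 0.7979]
tcp_rot: [0.853, 0.058, 0.517, 0.034]
contact_force: [0.8, 0.4, -0.1]
width: -0.0004
```

```bash
python3 -c "from h import *;st()"
```

```text
4.38 q [-0.081 -0.209  0.154  0.811 -0.139  2.058  1.518] p [ 0.3434 -0.045   0.7979] F [ 0.8  0.4 -0.1]
x [ 0.464  0.118 -0.878] y [0.003 0.991 0.134] z [ 0.886 -0.065  0.459]
```

Call:
{"op": "carry_out", "data": {"series": [[-60,-15,0,0],[-60,-15,0,0],[-60,-15,0,0],[-60,-15,0,0],[-60,-15,0,0],[-60,-15,0,0]]}}

```text
time: 5.12
ee_pos: [0.2032, -0.2794, 0.9236]
tcp_rot: [0.937, 0.187, 0.294, 0.029]
contact_force: [0.6, 0.6, 0.7]
width: 0.0003
```

```bash
python3 -c "from h import *;st()"
```

```text
5.12 q [-0.584 -0.36   1.175  0.471 -0.438  2.058  1.646] p [ 0.2032 -0.2794  0.9236] F [0.6 0.6 0.7]
x [ 0.825  0.165 -0.541] y [0.055 0.929 0.367] z [ 0.563 -0.332  0.757]
```

Call:
{"op": "carry_out", "data": {"series": [[50,0,0,-0.15],[50,0,0,-0.15],[50,0,0,-0.15]]}}

```text
time: 5.5
ee_pos: [0.3163, -0.2502, 0.8514]
tcp_rot: [0.954, -0.011, 0.284, 0.094]
contact_force: [-0.2, -1.5, 1.2]
width: -0.0003
```

```bash
cat >> h.py <<'E'
def go(target,n):
    o,r=st(); d=r.T@((np.array(target)-o['ee_pos'])*1000); print('tool shift',d.round(0),'row',(d/n).round(1),np.linalg.norm(d/n).round(0)); return d
E
python3 -c "from h import *;go([.45,-.14,.45],8)"
```

```text
5.5 q [-0.145 -0.383  0.741  0.965 -0.445  1.717  2.153] p [ 0.3163 -0.2502  0.8514] F [-0.2 -1.5  1.2]
x [ 0.821  0.173 -0.544] y [-0.185  0.982  0.033] z [0.54  0.074 0.838]
tool shift [ 347.   70. -256.] row [ 43.4   8.8 -32. ] 55.0
```

Call:
{"op": "carry_out", "data": {"series": [[43,9,-32,-0.02],[43,9,-32,0],[43,9,-32,0],[43,9,-32,0],[43,9,-32,0],[43,9,-32,0],[43,9,-32,0],[43,9,-32,0]]}}

```text
time: 6.5
ee_pos: [0.4615, -0.157, 0.4784]
tcp_rot: [0.95, -0.013, 0.295, 0.101]
contact_force: [1.2, -0.6, -0.3]
width: 0.0004
```

```bash
python3 -c "from h import *;go([.47,-.16,.25],8)"
```

```text
6.5 q [ 0.505 -0.499  0.132  2.023 -0.751  1.022  2.603] p [ 0.4615 -0.157   0.4784] F [ 1.2 -0.6 -0.3]
x [ 0.806  0.185 -0.563] y [-0.201  0.979  0.034] z [0.557 0.085 0.826]
tool shift [ 135.  -12. -184.] row [ 16.9  -1.6 -23. ] 29.0
```

Call:
{"op": "carry_out", "data": {"series": [[0,0,0,0.18],[0,0,0,0.18],[0,0,0,0.18],[0,0,0,0.18],[0,0,0,0.18],[0,0,0,0.18],[0,0,0,0.18],[0,0,0,0.18]]}}

```text
time: 7.5
ee_pos: [0.4612, -0.1563, 0.4798]
tcp_rot: [0.721, 0.618, 0.289, -0.118]
contact_force: [0.8, 0.5, 0.3]
width: -0.0001
```

Call:
{"op": "carry_out", "data": {"series": [[0,0,0,0.18],[0,0,0,0.18],[0,0,0,0.18],[0,0,0,0.18],[0,0,0,0.18],[0,0,0,0.18],[0,0,0,0.18],[0,0,0,0.18]]}}

```text
time: 8.5
ee_pos: [0.4612, -0.1563, 0.4798]
tcp_rot: [0.135, 0.94, 0.139, -0.279]
contact_force: [0.2, -0.7, 0.0]
width: -0.0002
```

```bash
python3 -c "from h import *;go([.46,-.17,.25],8)
c=cam('wrist');cv2.imwrite('pics/w1.png',c['img'][:,:,::-1])
c=cam('side');cv2.imwrite('pics/s1.png',c['img'][:,:,::-1])"
```

```text
8.5 q [ 1.045 -0.467 -0.214  2.003 -1.001  1.185 -0.1  ] p [ 0.4612 -0.1563  0.4798] F [ 0.2 -0.7  0. ]
x [ 0.805  0.187 -0.563] y [ 0.337 -0.925  0.175] z [-0.488 -0.331 -0.808]
tool shift [126. -28. 191.] row [15.7 -3.5 23.8] 29.0
```

View pics/w1.png

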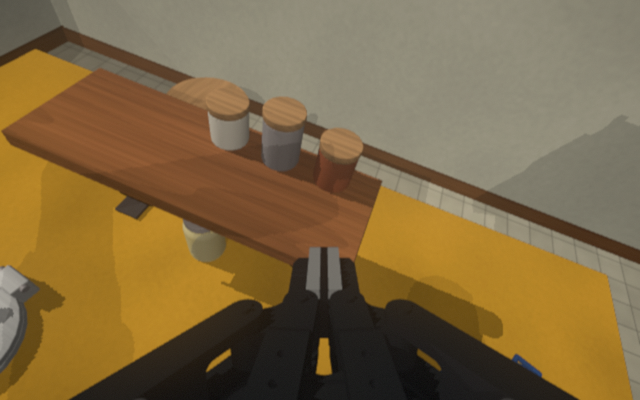

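View pics/s1.png

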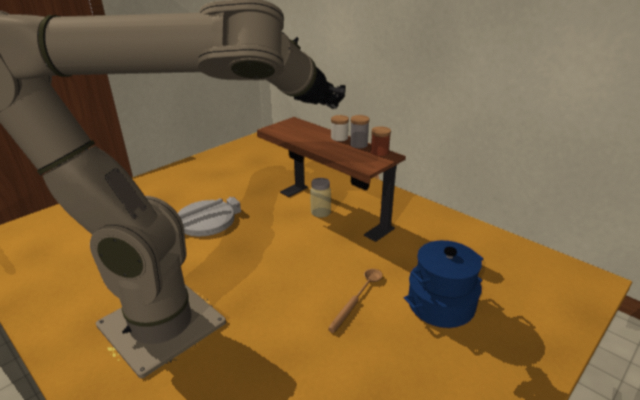

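Call:
{"op": "carry_out", "data": {"series": [[14,0,24,0.1],[14,-3,24,0.1],[14,-8,24,0],[14,-8,24,0],[14,-8,24,0],[14,-8,24,0],[14,0,24,0],[14,0,24,0]]}}

```text
time: 9.6
ee_pos: [0.4437, -0.1393, 0.2616]
tcp_rot: [0.046, 0.948, 0.115, -0.293]
contact_force: [2.4, 1.0, -2.0]
width: 0.0002
```

```bash
python3 -c "from h import *;go([.46,-.17,.15],4)"
```

```text
9.6 q [ 1.087 -0.398 -0.308  2.417 -1.268  0.94   0.19 ] p [ 0.4437 -0.1393  0.2616] F [ 2.4  1.  -2. ]
x [ 0.801  0.192 -0.567] y [ 0.245 -0.969  0.019] z [-0.546 -0.154 -0.824]
tool shift [70. 32. 88.] row [17.6  7.9 21.9] 29.0
```

Call:
{"op": "carry_out", "data": {"series": [[28,8,8,0],[28,8,8,0],[28,8,8,0],[28,8,8,0]]}}

```text
time: 10.1
ee_pos: [0.4925, -0.1533, 0.224]
tcp_rot: [0.043, 0.95, 0.117, -0.285]
contact_force: [-0.1, -0.6, 0.3]
width: 0.0
```

```bash
python3 - <<'E'
from h import *
s=np.load('s.npy');print(S2W(s,[[.025,-.185,.165],[.025,.082,.165]]).round(3))
go([.55,-.14,.165],4)
c=cam('side');cv2.imwrite('pics/s2.png',c['img'][:,:,::-1])
c=cam('wrist');cv2.imwrite('pics/w2.png',c['img'][:,:,::-1])
E
```

```text
[[ 0.588 -0.137  0.165]
 [ 0.592  0.13   0.165]]
10.1 q [ 0.306 -0.255  0.318  2.416 -1.267  0.657  0.274] p [ 0.4925 -0.1533  0.224 ] F [-0.1 -0.6  0.3]
x [ 0.81   0.197 -0.552] y [ 0.246 -0.969  0.016] z [-0.531 -0.149 -0.834]
tool shift [82.  0. 17.] row [20.4  0.1  4.2] 21.0
```

View pics/s2.png

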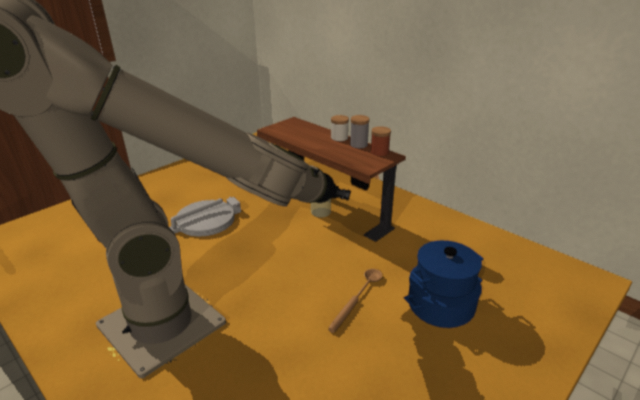

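View pics/w2.png

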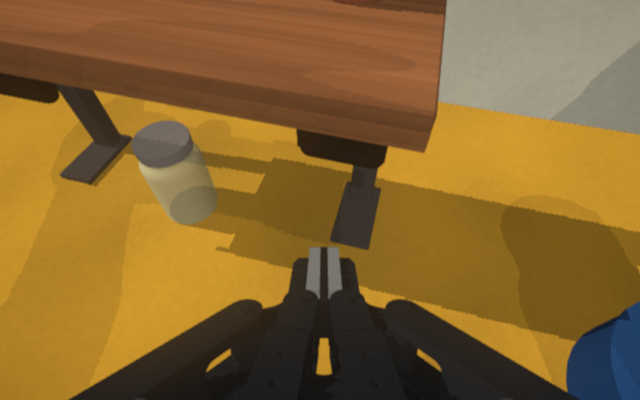

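```bash
cat >> h.py <<'E'
def wristT(c):
    o=get_obs();q=o['tcp_rot'];T=np.eye(4);T[:3,:3]=R.from_quat([q[1],q[2],q[3],q[0]]).as_matrix();T[:3,3]=o['ee_pos'];return T@c['T_tool_cam']
def W2S(s,w):
    c,n=np.cos(s[2]),np.sin(s[2]);d=np.array(w)[:2]-s[:2];return np.array([c*d[0]+n*d[1],-n*d[0]+c*d[1],w[2]])
E
python3 - <<'E'
from h import *
s=np.load('s.npy')
c=cam('wrist');T=wristT(c)
for uv in((304,154),(383,166),(0,95),(55,103)):
    w=rayz(c['K'],T,uv,.2);print(uv,w.round(4),W2S(s,w).round(4))
for uv,z in(((424,152),.24),((434,113),.266)):
    w=rayz(c['K'],T,uv,z);print(uv,w.round(4),W2S(s,w).round(4))
st()
E
```

```text
(304, 154) [ 0.5852 -0.112   0.2   ] [ 0.0217 -0.1601  0.2   ]
(383, 166) [ 0.5883 -0.1689  0.2   ] [ 0.0257 -0.217   0.2   ]
(0, 95) [0.5852 0.1529 0.2   ] [0.0178 0.1047 0.2   ]
(55, 103) [0.5882 0.1014 0.2   ] [0.0215 0.0533 0.2   ]
(424, 152) [ 0.5658 -0.1891  0.24  ] [ 0.0035 -0.2375  0.24  ]
(434, 113) [ 0.5664 -0.1876  0.266 ] [ 0.0041 -0.236   0.266 ]
10.25 q [ 0.308 -0.255  0.313  2.416 -1.267  0.66   0.271] p [ 0.4927 -0.151   0.2244] F [ 0.4 -0.1  0.7]
x [ 0.81   0.201 -0.551] y [ 0.25  -0.968  0.014] z [-0.531 -0.149 -0.834]
```

Call:
{"op": "carry_out", "data": {"series": [[20,0,5,0],[20,0,5,0],[20,0,5,0],[20,0,5,0],[0,0,0,0]]}}

```text
time: 10.88
ee_pos: [0.5308, -0.1483, 0.1961]
tcp_rot: [0.043, 0.952, 0.118, -0.28]
contact_force: [-0.1, 0.8, -0.7]
width: 0.0001
```

```bash
python3 - <<'E'
from h import *
go([.592,-.14,.165],4)
E
```

```text
10.88 q [-0.465 -0.296  0.993  2.416 -1.267  0.457  0.353] p [ 0.5308 -0.1483  0.1961] F [-0.1  0.8 -0.7]
x [ 0.815  0.201 -0.543] y [ 0.249 -0.968  0.015] z [-0.523 -0.148 -0.839]
tool shift [68.  7. -7.] row [17.1  1.7 -1.8] 17.0
```

Call:
{"op": "carry_out", "data": {"series": [[4,0,6,0],[4,0,6,0],[4,0,6,0],[4,0,6,0],[0,0,0,0]]}}

```text
time: 11.5
ee_pos: [0.5362, -0.1564, 0.1708]
tcp_rot: [0.042, 0.951, 0.118, -0.282]
contact_force: [0.3, -0.2, -0.2]
width: 0.0003
```

```bash
python3 - <<'E'
from h import *
go([.592,-.14,.165],4)
E
```

```text
11.5 q [-0.747 -0.353  1.288  2.416 -1.267  0.393  0.44 ] p [ 0.5362 -0.1564  0.1708] F [ 0.3 -0.2 -0.2]
x [ 0.812  0.202 -0.547] y [ 0.249 -0.968  0.013] z [-0.527 -0.146 -0.837]
tool shift [ 52.  -2. -27.] row [13.  -0.5 -6.7] 15.0
```

Call:
{"op": "carry_out", "data": {"series": [[13,0,-6,0],[13,0,-6,0],[0,0,0,0]]}}

```text
time: 11.88
ee_pos: [0.5595, -0.1443, 0.1733]
tcp_rot: [0.043, 0.95, 0.118, -0.285]
contact_force: [0.8, -0.5, 0.2]
width: 0.0001
```

```bash
python3 - <<'E'
from h import *
go([.592,-.14,.165],4)
c=cam('wrist');cv2.imwrite('pics/w3.png',c['img'][:,:,::-1])
E
```

```text
11.88 q [-0.87  -0.369  1.334  2.39  -1.267  0.324  0.409] p [ 0.5595 -0.1443  0.1733] F [ 0.8 -0.5  0.2]
x [ 0.81   0.199 -0.551] y [ 0.249 -0.968  0.015] z [-0.531 -0.149 -0.834]
tool shift [ 32.   4. -11.] row [ 7.9  1.  -2.8] 8.0
```

View pics/w3.png

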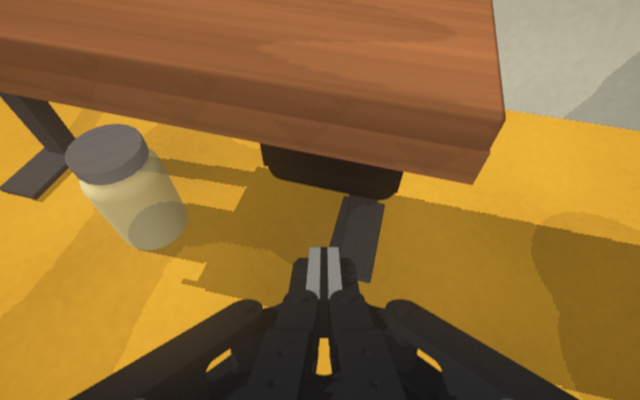

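Call:
{"op": "carry_out", "data": {"series": [[8,1,-3,0],[8,1,-3,0],[8,1,-3,0],[8,1,-3,0],[0,0,0,0]]}}

```text
time: 12.55
ee_pos: [0.581, -0.1327, 0.1798]
tcp_rot: [0.045, 0.949, 0.114, -0.289]
contact_force: [-0.0, 0.5, 0.2]
width: 0.0002
```

```bash
python3 - <<'E'
from h import *
go([.592,-.14,.165],4)
s=np.load('s.npy')
c=cam('wrist');cv2.imwrite('pics/w4.png',c['img'][:,:,::-1]);T=wristT(c)
print(proj(c['K'],T,[S2W(s,[.014,-.185+d,.2])[0]+[.003,0,0] for d in(.03,-.03)]))
c=cam('side');cv2.imwrite('pics/s4.png',cv2.resize(c['img'][100:260,230:430,::-1],None,fx=4,fy=3.75)[:600])
E
```

```text
12.55 q [-0.943 -0.351  1.338  2.361 -1.267  0.278  0.353] p [ 0.581  -0.1327  0.1798] F [-0.   0.5  0.2]
x [ 0.807  0.19  -0.559] y [ 0.242 -0.97   0.019] z [-0.539 -0.151 -0.829]
tool shift [16.  9.  7.] row [3.9 2.4 1.9] 5.0
[[268.6225868  229.88967677]
 [404.10288549 262.72156158]]
```

View pics/w4.png

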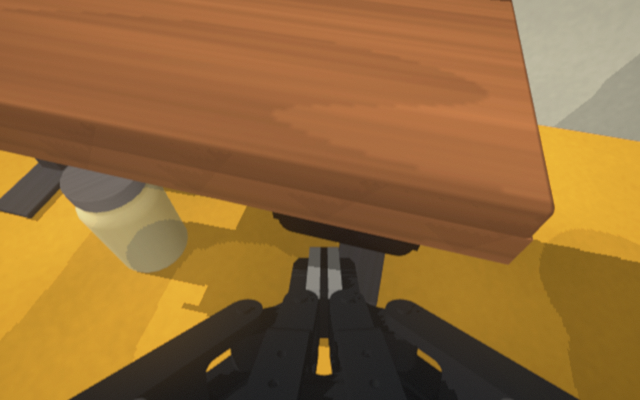

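View pics/s4.png

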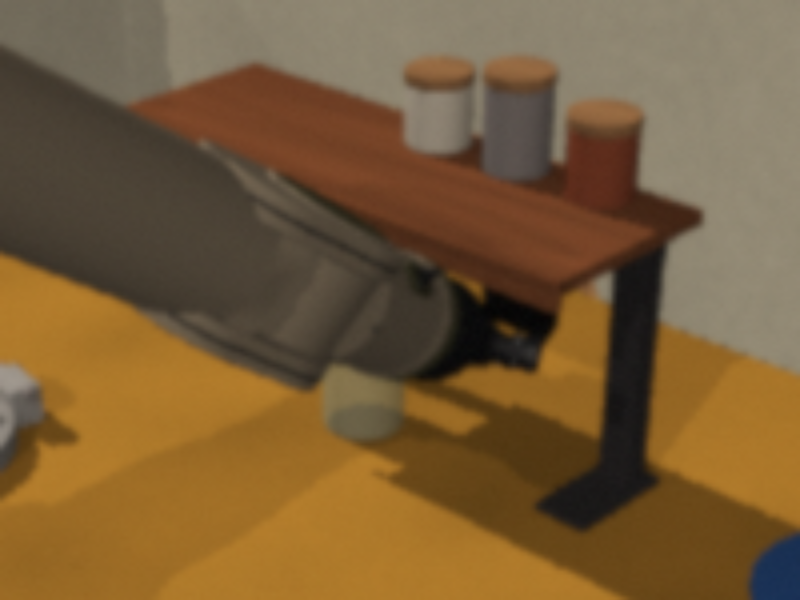

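Call:
{"op": "carry_out", "data": {"series": [[4,1,0,0],[4,1,0,0],[0,0,0,0]]}}

```text
time: 13.02
ee_pos: [0.5837, -0.1313, 0.18]
tcp_rot: [0.045, 0.949, 0.112, -0.29]
contact_force: [0.6, 0.1, 0.2]
width: 0.0
```

```bash
python3 - <<'E'
from h import *
go([.592,-.14,.180],4)
E
```

```text
13.03 q [-0.953 -0.348  1.339  2.358 -1.267  0.269  0.345] p [ 0.5837 -0.1313  0.18  ] F [0.6 0.1 0.2]
x [ 0.806  0.187 -0.561] y [ 0.239 -0.971  0.02 ] z [-0.541 -0.15  -0.827]
tool shift [ 5. 10. -3.] row [ 1.3  2.6 -0.8] 3.0
```

Call:
{"op": "carry_out", "data": {"series": [[-0.5,1,-2,0],[-0.5,1,-2,0],[0,0,0,0]]}}

```text
time: 13.4
ee_pos: [0.5855, -0.1333, 0.1841]
tcp_rot: [0.045, 0.949, 0.112, -0.29]
contact_force: [0.8, 0.3, -0.2]
width: -0.0003
```

Call:
{"op": "carry_out", "data": {"series": [[-0.5,1,-2,0],[-0.5,1,-2,0],[0,0,0,0]]}}

```text
time: 13.78
ee_pos: [0.586, -0.1336, 0.186]
tcp_rot: [0.045, 0.949, 0.113, -0.292]
contact_force: [-2.9, 2.7, -12.0]
width: -0.0003
```

Call:
{"op": "carry_out", "data": {"series": [[-0.3,0,-1,0],[0,0,0,0]]}}

```text
time: 14.02
ee_pos: [0.5859, -0.1336, 0.1865]
tcp_rot: [0.045, 0.949, 0.113, -0.292]
contact_force: [-0.3, 3.5, -25.8]
width: 0.0003
```

```bash
python3 - <<'E'
from h import *
st()
c=cam('wrist');cv2.imwrite('pics/w5.png',c['img'][:,:,::-1])
E
```

```text
14.03 q [-0.917 -0.315  1.31   2.344 -1.248  0.301  0.303] p [ 0.5859 -0.1336  0.1865] F [ -0.3   3.5 -25.8]
x [ 0.804  0.187 -0.564] y [ 0.24  -0.971  0.019] z [-0.544 -0.151 -0.825]
```

View pics/w5.png

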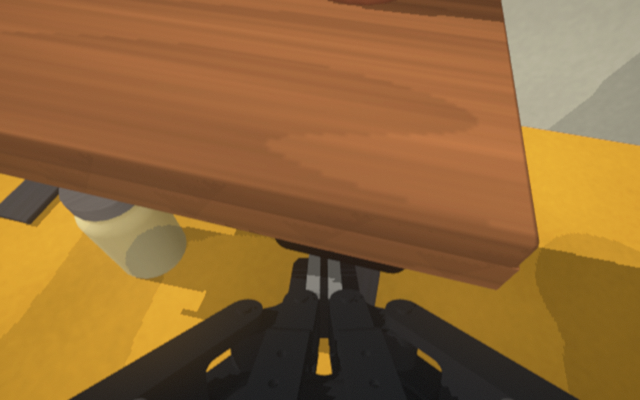

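Call:
{"op": "carry_out", "data": {"series": [[4,0,6,0],[4,0,6,0],[-11,-3,7,0],[-11,-3,7,0],[-11,-3,7,0]]}}

```text
time: 14.7
ee_pos: [0.5472, -0.1355, 0.1847]
tcp_rot: [0.045, 0.949, 0.112, -0.29]
contact_force: [3.8, -0.5, 4.9]
width: 0.0
```

```bash
python3 - <<'E'
from h import *
go([.54,.09,.175],8)
E
```

```text
14.7 q [-0.638 -0.315  1.087  2.413 -1.268  0.354  0.333] p [ 0.5472 -0.1355  0.1847] F [ 3.8 -0.5  4.9]
x [ 0.806  0.186 -0.561] y [ 0.238 -0.971  0.02 ] z [-0.541 -0.15  -0.827]
tool shift [  42. -221.  -22.] row [  5.2 -27.6  -2.7] 28.0
```

Call:
{"op": "carry_out", "data": {"series": [[5,-28,-2,0],[5,-28,-2,0],[5,-28,-2,0],[5,-28,-2,0]]}}

```text
time: 15.2
ee_pos: [0.5699, -0.0365, 0.2007]
tcp_rot: [0.044, 0.943, 0.121, -0.308]
contact_force: [-0.3, -0.2, -0.4]
width: 0.0001
```

```bash
python3 - <<'E'
from h import *
go([.54,.09,.175],4)
E
```

```text
15.2 q [-0.442 -0.255  0.597  2.412 -1.268  0.233  0.052] p [ 0.5699 -0.0365  0.2007] F [-0.3 -0.2 -0.4]
x [ 0.782  0.201 -0.59 ] y [ 0.255 -0.967  0.008] z [-0.569 -0.157 -0.807]
tool shift [  17. -130.   18.] row [  4.3 -32.5   4.5] 33.0
```

```bash
python3 - <<'E'
from h import *
go([.535,.02,.18],3)
E
```

```text
15.2 q [-0.442 -0.255  0.597  2.412 -1.268  0.233  0.052] p [ 0.5699 -0.0365  0.2007] F [-0.3 -0.2 -0.4]
x [ 0.782  0.201 -0.59 ] y [ 0.255 -0.967  0.008] z [-0.569 -0.157 -0.807]
tool shift [ -4. -64.  28.] row [ -1.2 -21.2   9.2] 23.0
```

Call:
{"op": "carry_out", "data": {"series": [[-4,-10,10,0],[-2,-21,10,0],[-2,-21,9,0],[0,-10,5,0]]}}

```text
time: 15.7
ee_pos: [0.5506, 0.0076, 0.2034]
tcp_rot: [0.045, 0.936, 0.125, -0.326]
contact_force: [0.3, -0.4, 1.0]
width: 0.0001
```

```bash
python3 - <<'E'
from h import *
go([.54,.1,.175],3)
E
```

```text
15.7 q [ 0.188 -0.241 -0.119  2.413 -1.268  0.293 -0.12 ] p [0.5506 0.0076 0.2034] F [ 0.3 -0.4  1. ]
x [ 0.757  0.204 -0.621] y [ 0.263 -0.965  0.004] z [-0.599 -0.166 -0.784]
tool shift [ 28. -92.  13.] row [  9.5 -30.7   4.4] 32.0
```

Call:
{"op": "carry_out", "data": {"series": [[6,-26,6,0],[6,-26,6,0],[6,-26,6,0],[6,-20,6,0],[0,0,0,0]]}}

```text
time: 16.32
ee_pos: [0.5435, 0.1058, 0.1838]
tcp_rot: [0.047, 0.931, 0.125, -0.339]
contact_force: [-0.5, -0.5, 1.0]
width: -0.0003
```

```bash
python3 - <<'E'
from h import *
go([.54,.1,.175],3)
c=cam('wrist');cv2.imwrite('pics/w6.png',c['img'][:,:,::-1])
c=cam('side');cv2.imwrite('pics/s6.png',c['img'][:,:,::-1])
E
```

```text
16.32 q [ 0.396 -0.237 -0.611  2.413 -1.268  0.143 -0.365] p [0.5435 0.1058 0.1838] F [-0.5 -0.5  1. ]
x [ 0.739  0.202 -0.643] y [ 0.265 -0.964  0.002] z [-0.62  -0.172 -0.766]
tool shift [ 2.  5. 10.] row [0.6 1.6 3.3] 4.0
```

View pics/w6.png

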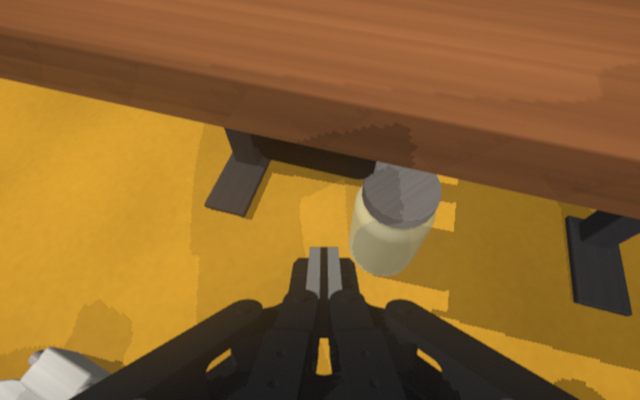

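View pics/s6.png

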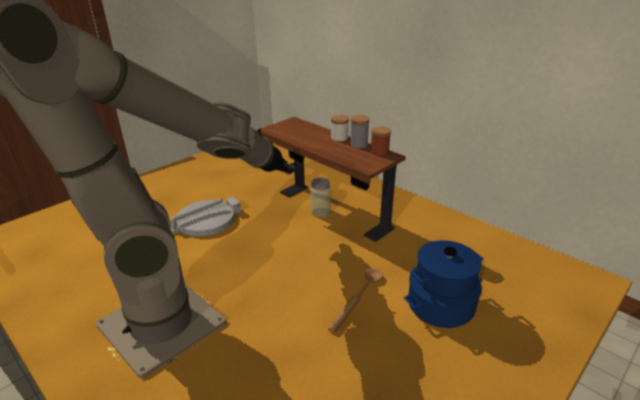

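```bash
python3 - <<'E'
from h import *
s=np.load('s.npy')
c=cam('wrist');T=wristT(c)
for uv in((262,156),(371,179)):
    w=rayz(c['K'],T,uv,.2);print(uv,w.round(4),W2S(s,w).round(4))
go([.589,.128,.172],5)
E
```

```text
(262, 156) [0.5851 0.149  0.2   ] [0.0177 0.1009 0.2   ]
(371, 179) [0.5858 0.0916 0.2   ] [0.0193 0.0434 0.2   ]
16.48 q [ 0.395 -0.237 -0.606  2.414 -1.267  0.143 -0.364] p [0.5432 0.1036 0.1831] F [0.5 0.4 0.3]
x [ 0.739  0.199 -0.644] y [ 0.262 -0.965  0.002] z [-0.621 -0.17  -0.765]
tool shift [ 46. -12. -24.] row [ 9.2 -2.3 -4.8] 11.0
```

Call:
{"op": "carry_out", "data": {"series": [[9,-1.5,-4,0],[9,-1.5,-4,0],[9,-1.5,-4,0],[0,0,0,0]]}}

```text
time: 16.98
ee_pos: [0.569, 0.1164, 0.1744]
tcp_rot: [0.046, 0.93, 0.125, -0.341]
contact_force: [-0.5, -0.0, -0.7]
width: -0.0
```

```bash
python3 - <<'E'
from h import *
go([.589,.122,.174],3)
E
```

```text
16.98 q [ 0.342 -0.133 -0.594  2.363 -1.267  0.065 -0.348] p [0.569  0.1164 0.1744] F [-0.5 -0.  -0.7]
x [ 0.736  0.201 -0.647] y [ 0.264 -0.965  0.001] z [-0.624 -0.171 -0.763]
tool shift [ 16.  -0. -13.] row [ 5.4 -0.  -4.4] 7.0
```

Call:
{"op": "carry_out", "data": {"series": [[5,0,-4,0],[5,0,-4,0],[5,0,-4,0],[0,0,0,0]]}}

```text
time: 17.48
ee_pos: [0.5873, 0.1198, 0.1753]
tcp_rot: [0.046, 0.93, 0.124, -0.342]
contact_force: [0.2, -0.5, -0.3]
width: 0.0001
```

```bash
python3 - <<'E'
from h import *
go([.589,.122,.174],3)
c=cam('wrist');cv2.imwrite('pics/w7.png',c['img'][:,:,::-1])
E
```

```text
17.48 q [ 0.625 -0.087 -0.864  2.311 -1.267  0.065 -0.336] p [0.5873 0.1198 0.1753] F [ 0.2 -0.5 -0.3]
x [ 0.735  0.198 -0.648] y [ 0.262 -0.965  0.002] z [-0.625 -0.171 -0.762]
tool shift [ 3. -2. -0.] row [ 0.9 -0.6 -0.2] 1.0
```

View pics/w7.png

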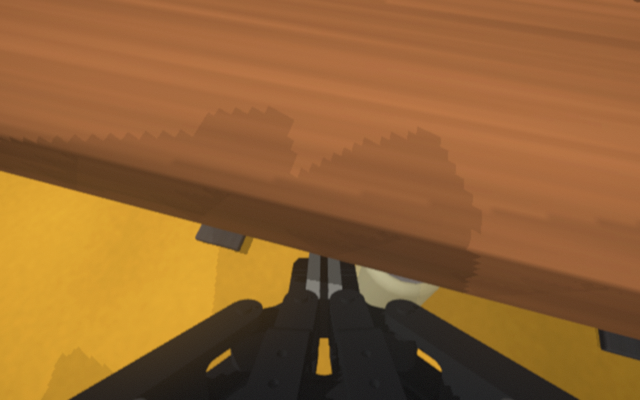

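Call:
{"op": "carry_out", "data": {"series": [[-1.3,0,-1.5,0],[-1.3,0,-1.5,0],[-1.3,0,-1.5,0],[0,0,0,0]]}}

```text
time: 18.02
ee_pos: [0.5869, 0.1208, 0.1815]
tcp_rot: [0.047, 0.93, 0.124, -0.342]
contact_force: [0.6, -0.8, 0.9]
width: 0.0002
```

Call:
{"op": "carry_out", "data": {"series": [[-1.3,0,-1.5,0],[-1.3,0,-1.5,0],[0,0,0,0]]}}

```text
time: 18.4
ee_pos: [0.5864, 0.1209, 0.1847]
tcp_rot: [0.047, 0.93, 0.125, -0.343]
contact_force: [-0.7, 1.5, -2.7]
width: 0.0
```

Call:
{"op": "carry_out", "data": {"series": [[-1.3,0,-1.5,0],[-1.3,0,-1.5,0],[0,0,0,0]]}}

```text
time: 18.77
ee_pos: [0.5865, 0.1208, 0.1889]
tcp_rot: [0.047, 0.93, 0.125, -0.342]
contact_force: [-2.6, 1.1, -2.4]
width: 0.0001
```

Call:
{"op": "carry_out", "data": {"series": [[-1.3,0,-1.5,0],[-1.3,0,-1.5,0],[0,0,0,0]]}}

```text
time: 19.15
ee_pos: [0.5866, 0.1208, 0.1931]
tcp_rot: [0.047, 0.93, 0.125, -0.342]
contact_force: [-5.2, 0.5, -2.5]
width: 0.0001
```

Call:
{"op": "carry_out", "data": {"series": [[-0.6,0,-0.8,0],[-0.6,0,-0.8,0],[0,0,0,0]]}}

```text
time: 19.52
ee_pos: [0.5867, 0.1209, 0.1949]
tcp_rot: [0.047, 0.93, 0.125, -0.342]
contact_force: [-5.5, 0.7, -2.5]
width: 0.0003
```

```bash
python3 - <<'E'
from h import *
st()
c=cam('wrist');cv2.imwrite('pics/w8.png',c['img'][:,:,::-1])
E
```

```text
19.52 q [ 0.762 -0.154 -0.97   2.289 -1.099  0.146 -0.53 ] p [0.5867 0.1209 0.1949] F [-5.5  0.7 -2.5]
x [ 0.735  0.2   -0.648] y [ 0.264 -0.965  0.002] z [-0.625 -0.172 -0.761]
```

View pics/w8.png

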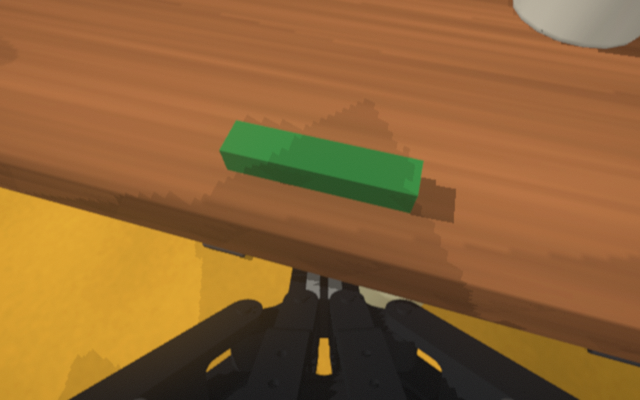

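Call:
{"op": "carry_out", "data": {"series": [[-0.6,0,-0.8,0],[-0.3,0,-0.4,0],[0,0,0,0]]}}

```text
time: 19.95
ee_pos: [0.5867, 0.1209, 0.1963]
tcp_rot: [0.047, 0.93, 0.125, -0.342]
contact_force: [-5.7, 0.7, -3.8]
width: 0.0003
```

Call:
{"op": "carry_out", "data": {"series": [[-0.3,0,-0.4,0],[-0.3,0,-0.4,0],[0,0,0,0]]}}

```text
time: 20.32
ee_pos: [0.5865, 0.1209, 0.1969]
tcp_rot: [0.047, 0.93, 0.125, -0.343]
contact_force: [-2.9, 1.1, -9.5]
width: 0.0
```

Call:
{"op": "carry_out", "data": {"series": [[-0.3,0,-0.4,0],[-0.3,0,-0.4,0],[0,0,0,0]]}}

```text
time: 20.7
ee_pos: [0.5862, 0.121, 0.1974]
tcp_rot: [0.047, 0.93, 0.125, -0.343]
contact_force: [-3.4, 1.6, -15.6]
width: -0.0001
```

Call:
{"op": "carry_out", "data": {"series": [[2.5,0,3,0],[4,0,4.5,0],[4,0,4.5,0],[0,0,0,0]]}}

```text
time: 21.2
ee_pos: [0.5889, 0.1207, 0.1844]
tcp_rot: [0.046, 0.931, 0.124, -0.341]
contact_force: [-0.0, -0.4, 0.0]
width: -0.0002
```

```bash
python3 - <<'E'
from h import *
go([.51,.1,.185],6)
E
```

```text
21.2 q [ 0.703 -0.111 -0.93   2.299 -1.173  0.094 -0.439] p [0.5889 0.1207 0.1844] F [-0.  -0.4  0. ]
x [ 0.737  0.199 -0.646] y [ 0.262 -0.965  0.002] z [-0.623 -0.171 -0.764]
tool shift [-63.  -1.  52.] row [-10.5  -0.1   8.7] 14.0
```

Contact is released (force is about 0). I'll back out to the front, slightly downward.

Call:
{"op": "carry_out", "data": {"series": [[-8,0,9,0],[-9,0,9,0],[-10,0,9,0],[-10,0,9,0],[0,0,0,0]]}}

```text
time: 21.82
ee_pos: [0.54, 0.1075, 0.182]
tcp_rot: [0.047, 0.93, 0.124, -0.342]
contact_force: [-0.6, -0.3, -0.7]
width: -0.0001
```

```bash
python3 - <<'E'
from h import *
st()
for n in('wrist','side','scene'):
    c=cam(n);cv2.imwrite(f'pics/{n}9.png',c['img'][:,:,::-1])
E
```

```text
21.82 q [ 0.461 -0.25  -0.676  2.415 -1.266  0.155 -0.382] p [0.54   0.1075 0.182 ] F [-0.6 -0.3 -0.7]
x [ 0.736  0.198 -0.648] y [ 0.262 -0.965  0.004] z [-0.624 -0.173 -0.762]
```

View pics/wrist9.png

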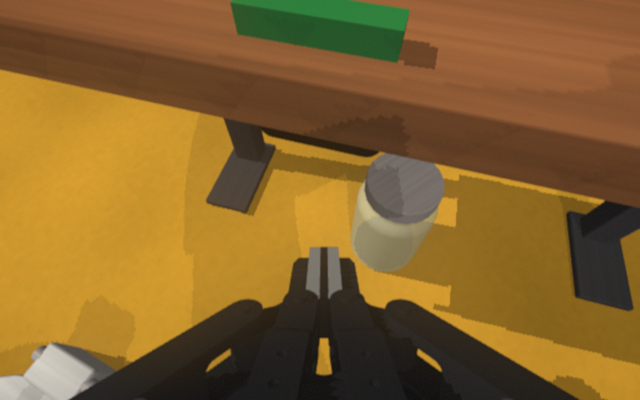

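View pics/side9.png

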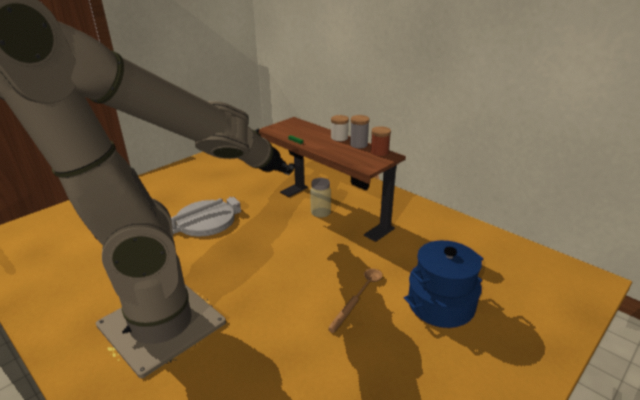

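View pics/scene9.png

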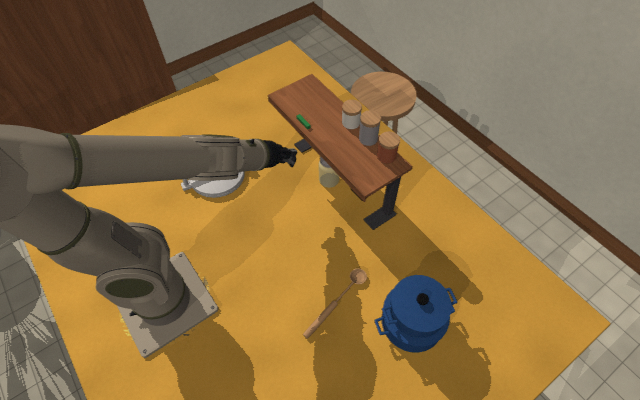

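The wrist picture shows the green tab standing out of the board at about (320,30). The bar below it, at about (320,145), is now mostly hidden behind the lip, and the fingers at (325,265) are clear. In the side and scene pictures the press, pots, jar and spoon are at the same pixels as at the start. I'm handing it in.

```bash
python3 -c "
from workcell import workorder
print(workorder.job_done())
from h import *;st()"
```

```text
the job is handed in; nothing more can be done
None
the job is handed in; nothing more can be done
```

The light is switched on: the left bar (world y about 0.12 m) was the switch, and I pushed it up until it hit its stop. I handed the job in at about 22 s; the hand-in reports no verdict.

- **Tilting the tool:** the moves only allow shifts and a turn about the tool's own axis. I got the tilt of roughly 35–40° below level by driving the arm up against its reach limit. Several joints ran close to their range limits on the way. Joint 7 read 2.603 against its 2.6 limit once, and I turned the tool half round straight away. No fault was reported.
- **Right bar (the foot):** it stopped dead. The force rose to about 26 N within about 2 mm, so I left it. I took it to be the foot and did not check separately that the fingers were not touching the lip.
- **Left bar (the switch):** it gave at about 2.5 N upward for roughly 12–13 mm. It then stopped hard, with about 16 N measured at the end.
- **Last checks:** after backing out, the measured force was about zero and the green tab stood out of the board with nothing touching the bar. By eye, the press, pots, jar and spoon were where they started in the side and scene pictures. In the scene picture the arm partly hides the press.

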